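Tip the used sample jars out of the divided organiser

ROBOT

A 7-joint arm with a two-finger parallel gripper is mounted at the origin on the work surface. World frame = base frame: x ahead of the robot, y to its left, z up, the work surface at z = 0. Lengths are in m, angles in rad, forces in N, time in s.
With the tool pointing down it reaches from about 0.35 to 0.9 m from the base axis. Payload 8.1 kg.
Tool frame: the origin (TCP) lies midway between the tips of the shut fingers; the grasp point (between the pads) lies 19 mm behind it; z points along the fingers, y is the line along which they close (so a half turn about z gives the same grasp; the last joint's range is limited). The gripper opens to 92 mm and grips with 3 to 60 N. Pads are 19 mm wide; open, the fingers measure 130 mm over their backs; the gripper's body (75 mm by 190 mm) begins 47 mm behind the grasp point.
Start: joints at [-1.379, 0.434, 0.025, 1.573, -0.012, 1.134, -0.075], TCP at [0.182, 0.598, 0.227] pointing down, gripper open.
Joint ranges: [-2.62, 2.62], [-0.44, 2.09], [-1.27, 1.32], [0.08, 2.57], [-1.32, 4.46], [0.12, 2], [-2.74, 2.74]. Speed limits (rad/s): [2.22, 2.22, 3.01, 3.01, 3.14, 3.14, 3.14].

INTERFACE

Orientations are given as a 3x3 rotation matrix whose columns are the frame's x, y, z axes.
In Python, from station import monitor, get_image, order gives the robot as it stands.
- The arm moves only by the tool jog_arm, never from a script. Its argument "increments" is a list of rows, each an object with "xyz": the shift along the tool's x, y, z in cm, a list of three; "rot": the turn, a rotation vector about the tool's x, y, z in rad, a list of three; "fingers": the opening, from 0 (shut) to 1 (fully open). In form: [{"xyz": [dx, dy, dz], "rot": [ax, ay, az], "fingers": fingers}, ...]. A call has 1 to 5 rows; each row is the pose to reach, as a shift and turn from the pose commanded when the call began, along the tool's axes at that moment; what a row does not reach only later rows make up. A row lasts 1/8 s, in which the tool goes at most 62.5 mm and 10.7 degrees, less where a joint would pass 70% of its speed; a pose out of reach is approached as far as the arm can. A call with a gripper value outside its range is refused whole. The fingers move at their own pace and stop on an object; "squeeze" is the grip in N (left out, the last holds). Time passes only in rows, so rows that repeat a pose let the fingers close. It gives the time, the measured TCP pose, the force, the opening and the grip force at its end, in the units of the state.
- monitor.state(): the state, without advancing time (a new reading comes with each control period).
- get_image(name): name is "scene" or "top" or "wrist"; returns a dict with "img" (420x560x3 uint8, red, green, blue), "range_z" (420x560 float32, m along the optical axis (not along the pixel's ray), 0 where there is no reading), "fx", "fy", "cx", "cy" (pixels), "origin" and "rotation" of the camera in the world. Camera axes: x right, y up, looking along -z (the intrinsics and any distortion apply to the point x, -y, -z); pixel columns grow to the right and rows downward; lengths in m; the calibration is good to about 2 mm. A picture is of the moment at which its call begins.
- order.hand_in(): hands the job in; it is judged then, once.
The state is a dict: "time_s": time; "joint_pos": joint angles; "qvel": joint speeds; "effort": joint torques, N m; "tcp_pos": TCP position; "tool_rot": TCP orientation; "contact_force": force on the tool from outside, world axes, zero at the start; "ft_torque": the same for the moment, N m; "opening": finger opening in m; "grip_force": force on a finger pad.
Only numpy, scipy, OpenCV 4.12 (cv2) and the standard library are available. Lean on these libraries where they do the work, as an engineer would, in place of code of your own. Each camera call takes 0.05 s, during which the arm holds its last target. There are 200 camera calls.

TASK

The two small round sample jars that share one compartment of the divided organiser are finished with. Pick the organiser up by its handle and tilt it toward that compartment's open corner so that just those two jars slide out into the open waste bin, without touching the jars and without losing or toppling anything in the other three compartments. Then set the organiser down level on its black mat, well centred (any way round), without dropping it, let go, and leave everything else on the bench where it is.

Things in the scene. Friction and masses are not known exactly. Their poses are not given: they have to be found in the camera images.
- organiser: Loose dark grey plastic organiser, 212 x 212 mm, 0.35 kg empty, about 0.6 kg filled, on the mat at any yaw. Origin: centre of its underside; x along the handle, z up. Square floor 4 mm thick. A cross of 4 mm dividers (along its x and y axes, top at z = 18 mm) makes four compartments, 100 x 100 mm. Outer walls (4 mm, top at z = 18 mm) cover only the middle 91 mm of each side, so every outer corner is open
- organiser_corner (a point): Tip of the organiser's +x +y corner, on its floor's upper face (106, 106, 4 mm), 150 mm from the centre line: the small jars leave here, through a gap 83 mm wide across the corner, without a sill. Tilting toward this corner empties this compartment only: the others' contents lean on a wall and a divider. Hasty level motion makes things slide too
- organiser_floor (a point): Middle of the small jars' compartment floor: organiser (52, 52, 4 mm). Slippery, but it varies: loads begin to slide at a tilt of 14 to 22 degrees, those dragging along a wall need some 10 degrees more, or a slight swing of the tilt direction to either side. So tilt slowly, see or feel when the jars go (the wrist feels about 0.4 N less for each), and stop: the tall bottle limits the tilt
- organiser_handle (a point): Centre of the organiser's black handle bar, 120 mm above the underside, on its centre line. The bar is 110 mm long (organiser x), 16 mm thick (organiser y), 22 mm tall, on two posts at x = +-46 mm; grasp it from above across its 16 mm; free space below it down to the divider (102 mm lower than the bar's centre)
- jar_a_mid (a point): Centre of one of the two small used sample jars: white round jar, 40 mm diameter, 30 mm tall, about 40 g, flat-bottomed, standing in the compartment at the organiser's +x +y corner. Do not touch it with the robot
- jar_b_mid (a point): Centre of the other small used sample jar, same as jar_a, in the same compartment. Do not touch it with the robot
- tall_bottle: White round bottle with a grey cap, standing upright, 48 mm diameter, 96 mm tall, about 100 g, in the organiser's -x +y compartment; origin at the centre of its underside. Must stay there, upright. It leans on the low walls when the organiser is tilted and topples over them at a tilt of some 40 degrees toward the small jars' corner, 30 straight toward a side, sooner if it slides into them hard
- case: White square case, 60 x 60 x 26 mm, about 60 g, in the organiser's -x -y compartment; origin at the centre of its underside. Must stay in its compartment
- cassette: White oblong cassette, 76 (x) x 30 (y) x 26 mm, about 50 g, in the organiser's +x -y compartment; origin at the centre of its underside. Must stay in its compartment
- bin: Fixed dark grey open waste bin, 260 (x) x 220 (y) mm, 90 mm tall, walls and floor 5 mm thick, empty. Origin: centre of its underside. To the left or the right of the mat
- mat: Fixed black rubber mat, 250 x 250 mm, 4 mm thick, on which the organiser stands at the start. Origin: centre of its underside; z up. Its top is 4 mm above the bench
- paper_roll: Bystander: white printer paper roll standing up, 58 mm diameter, 58 mm tall. Origin: centre of its underside
- pipette: Bystander: white pipette lying flat, about 225 mm long (x), 26 mm wide, 22 mm tall. Origin on its underside
- wash_bottle: Bystander: round wash bottle, 68 mm diameter, 155 mm tall plus a thin bent spout to 200 mm. Origin: centre of its underside
- wipes: Bystander: cardboard box of wipes, 120 x 160 mm, 85 mm tall with a paper tuft to 130 mm. Origin: centre of its underside
- tip_rack: Bystander: clear divided rack, 120 x 85 mm, 50 mm tall. Origin: centre of its underside
- beaker: Bystander: glass beaker, 76 mm diameter, 100 mm tall. Origin: centre of its underside
- notepad: Bystander: paper pad, 210 x 150 x 12 mm. Origin: centre of its underside
There are look-alikes about, which are no part of the job. Leave any green look-alike of the tall_bottle alone.

How it is judged:
On the way, in this order (a step that is already met when the one before it is completed fails the run):
1. the organiser is lifted and tilted with both small jars still on it (angle between organiser's own z axis and vertical above 0.12 rad and height (world z) of organiser above 0.04 m and z of each of jar_a_mid, jar_b_mid in the frame of organiser above 0.005 m and distance between each of jar_a_mid, jar_b_mid and organiser below 0.16 m), for 0.05 s.
2. both small jars lie in the bin while the organiser is still off its mat (x of jar_a_mid in the frame of bin between -0.125 and 0.125 m and y of jar_a_mid in the frame of bin between -0.105 and 0.105 m and z of jar_a_mid in the frame of bin between 0 and 0.08 m and x of jar_b_mid in the frame of bin between -0.125 and 0.125 m and y of jar_b_mid in the frame of bin between -0.105 and 0.105 m and z of jar_b_mid in the frame of bin between 0 and 0.08 m and height (world z) of organiser above 0.03 m), for 0.1 s.
At the end, for the whole second after the job is handed in: both small jars lie at rest inside the bin; the tall bottle (upright), the square case and the cassette are still on the floor of their own compartments; the organiser stands level (within 2.3 degrees) on the mat, its centre within 40 mm of the mat's centre, any way round, released and at rest (x of jar_a_mid in the frame of bin between -0.125 and 0.125 m and y of jar_a_mid in the frame of bin between -0.105 and 0.105 m and z of jar_a_mid in the frame of bin between 0 and 0.08 m and x of jar_b_mid in the frame of bin between -0.125 and 0.125 m and y of jar_b_mid in the frame of bin between -0.105 and 0.105 m and z of jar_b_mid in the frame of bin between 0 and 0.08 m and x of tall_bottle in the frame of organiser between -0.104 and 0 m and y of tall_bottle in the frame of organiser between 0 and 0.104 m and z of tall_bottle in the frame of organiser between -0.01 and 0.03 m and x of case in the frame of organiser between -0.104 and 0 m and y of case in the frame of organiser between -0.104 and 0 m and z of case in the frame of organiser between -0.01 and 0.03 m and x of cassette in the frame of organiser between 0 and 0.104 m and y of cassette in the frame of organiser between -0.104 and 0 m and z of cassette in the frame of organiser between -0.01 and 0.03 m and horizontal distance between organiser and mat below 0.04 m and angle between organiser's own z axis and vertical below 0.04 rad and angle between tall_bottle's own z axis and vertical below 0.15 rad and height (world z) of organiser below 0.01 m and linear speed of each of organiser, jar_a, jar_b, tall_bottle, case, cassette below 0.03 m/s); the robot touches nothing.
It fails at once if the robot touches a small jar (contact force between any of the fingers, the arm and jar_a above 0.5 N or contact force between any of the fingers, the arm and jar_b above 0.5 N).
It fails at once if the organiser is dropped from more than 10 mm (linear speed of organiser above 0.45 m/s and not (contact force between any of the fingers, the arm and organiser above 0.2 N)).
It fails at once if something leaves its compartment or the bottle topples (not (x of tall_bottle in the frame of organiser between -0.104 and 0 m and y of tall_bottle in the frame of organiser between 0 and 0.104 m and z of tall_bottle in the frame of organiser between -0.01 and 0.05 m) or not (x of case in the frame of organiser between -0.104 and 0 m and y of case in the frame of organiser between -0.104 and 0 m and z of case in the frame of organiser between -0.01 and 0.05 m) or not (x of cassette in the frame of organiser between 0 and 0.104 m and y of cassette in the frame of organiser between -0.104 and 0 m and z of cassette in the frame of organiser between -0.01 and 0.05 m) or angle between the z axis of tall_bottle and the z axis of organiser, either way round above 0.7 rad).
It fails at once if a bystander is moved over 40 mm or knocked over (distance of any of paper_roll, pipette, wash_bottle, wipes, tip_rack, beaker, notepad from where it was at the start of the episode above 0.04 m or angle between any of paper_roll, pipette, wash_bottle, wipes, tip_rack, beaker, notepad's own z axis and vertical above 0.5 rad).
It also fails if it takes over 67 s, if anything falls off the work surface, if the arm or the gripper's body presses on something with over 40 N, if the wrist force passes 120 N, or if a joint passes its speed limit or range.

## Working session

There is one attempt and no reset: what is moved stays moved. The work goes in short steps, Python scripts to look and compute and a tool call to move; the robot and the scene stay as the last step left them, time stands still between calls to the robot, and variables do not carry over. Pictures are saved under pics/ and viewed, at most 13 in all, crops included, and the job is handed in when it is done.

Besides the shell and the picture viewer there is one more tool, called after "Call:" by a JSON object that holds its "method" and its "body", one argument or row to a line. jog_arm: Moves the arm, as the interface text tells. Its arguments: {"type":"object","properties":{"increments":{"type":"array","items":{"type":"object","properties":{"xyz":{"type":"array","items":{"type":"number"}},"rot":{"type":"array","items":{"type":"number"}},"fingers":{"type":"number"}}}},"squeeze":{"type":"number"}},"required":["increments"]}

```bash
mkdir -p pics && cat > h.py <<'E'
import numpy as np, cv2
from station import monitor, get_image, order
np.set_printoptions(precision=4,suppress=True)
def grab(n,f):
    d=get_image(n); cv2.imwrite('pics/'+f+'.png',cv2.cvtColor(d['img'],cv2.COLOR_RGB2BGR)); np.savez('pics/'+f,**d); return d
def cloud(d):
    v,u=np.mgrid[0:420,0:560]; z=d['range_z']
    p=np.stack([(u-d['cx'])/d['fx']*z,-(v-d['cy'])/d['fy']*z,-z],-1)
    return p@np.array(d['rotation']).T+np.array(d['origin'])
E
python3 - <<'E'
from h import *
s=monitor.state(); print({k:s[k] for k in ('time_s','tcp_pos','tool_rot','contact_force','opening')})
a=grab('top','top0');b=grab('scene','sc0')
for d in(a,b): print(d['origin'],d['rotation'],d['fx'],d['cx'],d['cy'],[k for k in d])
E
```

```text
{'time_s': 0.0, 'tcp_pos': array([0.1815, 0.5975, 0.226 ]), 'tool_rot': array([[-0.9568,  0.2907, -0.0003],
       [ 0.2907,  0.9568, -0.0015],
       [-0.0001, -0.0016, -1.    ]]), 'contact_force': array([-0.0204, -0.5546, -0.0673]), 'opening': 0.0917820471210216}
[ 0.4649 -0.0195  1.3857] [[-0.0107  0.998  -0.0623]
 [-0.9999 -0.0114 -0.0108]
 [-0.0115  0.0622  0.998 ]] 418.8092802904367 274.1141535673493 207.42218668929075 ['img', 'range_z', 'fx', 'fy', 'cx', 'cy', 'origin', 'rotation']
[1.362  1.3089 1.0943] [[-0.8667 -0.2531  0.4299]
 [ 0.4984 -0.4763  0.7244]
 [ 0.0215  0.8421  0.5389]] 536.7564853269045 280.2465676953631 214.2271397990773 ['img', 'range_z', 'fx', 'fy', 'cx', 'cy', 'origin', 'rotation']
```

View pics/top0.png

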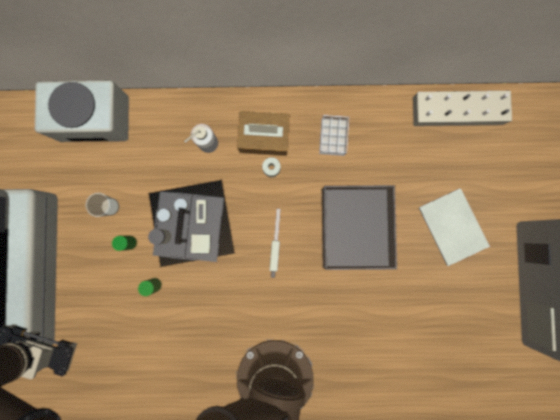

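View pics/sc0.png

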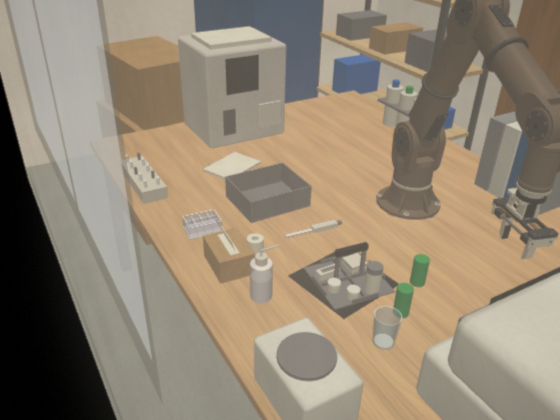

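The top view shows the organiser at about px (188,225), its handle bar at (181,225), and white jars at (163,214) and (180,204). The bottle with the grey cap is at (156,237), the cassette at (201,210), the case at (200,243) and the bin at (358,227). The green look-alikes at (121,243) and (147,288) stay put. The scene view agrees. Next I'll measure.

```bash
python3 - <<'E'
from h import *
d=np.load('pics/top0.npz'); P=cloud(d); img=d['img']
def rect(m,name):
    pts=P[m]; r=cv2.minAreaRect(pts[:,:2].astype(np.float32)); print(name,m.sum(),'c',np.array(r[0]),'size',np.array(r[1]),'ang',r[2],'z',np.median(pts[:,2]), pts.mean(0))
v,u=np.mgrid[0:420,0:560]
def roi(a,b,c,e): return (u>a)&(u<b)&(v>c)&(v<e)
R=roi(145,240,175,270); Z=P[...,2]
x=P[...,0];y=P[...,1]
rect(R&(Z>.112)&roi(170,195,195,260),'bar')
hsv=cv2.cvtColor(img,cv2.COLOR_RGB2HSV); 
rect(R&(hsv[...,2]<40)&(Z<.015),'mat(dark)')
rect(R&(Z>.0065)&(Z<.03)&(hsv[...,1]<60)&(hsv[...,2]<130)&(hsv[...,2]>45),'org')
Bn=roi(310,410,170,285)
rect(Bn&(Z>.075)&(Z<.1),'binrim')
W=R&(hsv[...,2]>150)&(hsv[...,1]<60)
n,l,s,c=cv2.connectedComponentsWithStats(W.astype(np.uint8))
for i in range(1,n):
    if s[i,4]>15: print(c[i],s[i,4],P[l==i].mean(0),np.percentile(P[l==i][:,2],95))
m=roi(148,166,228,246)&(Z>.085); rect(m,'bottle')
cr=cv2.resize(img[165:285,135:255],(600,600),interpolation=cv2.INTER_CUBIC)
cv2.imwrite('pics/crop.png',cr[...,::-1])
E
```

```text
bar 247 c [0.5039 0.1401] size [0.105  0.3115] ang 4.913025379180908 z 0.13375043491800231 [0.4909 0.2717 0.1577]
mat(dark) 402 c [0.5908 0.2868] size [0.0614 0.2346] ang 10.118978500366211 z 0.003448463961213455 [0.6079 0.2677 0.0034]
org 1961 c [0.4946 0.2699] size [0.246  0.2269] ang 88.94329833984375 z 0.009564436185529823 [0.4927 0.2724 0.0115]
binrim 686 c [ 0.4828 -0.2709] size [0.2215 0.2601] ang 89.81034851074219 z 0.08860148988440564 [ 0.4839 -0.2794  0.0876]
[179.7524 203.4952] 105 [0.5654 0.3009 0.035 ] 0.041964088767806995
[200.4674 211.0598] 184 [0.5399 0.2332 0.037 ] 0.03772426240140601
[163.0079 214.5354] 127 [0.5302 0.3548 0.0361] 0.042837901092448845
[199.8167 243.3774] 371 [0.4362 0.2337 0.046 ] 0.038738316977122156
bottle 216 c [0.4598 0.3563] size [0.0468 0.046 ] ang 89.69096374511719 z 0.10349278418937291 [0.46   0.3554 0.1029]
```

View pics/crop.png

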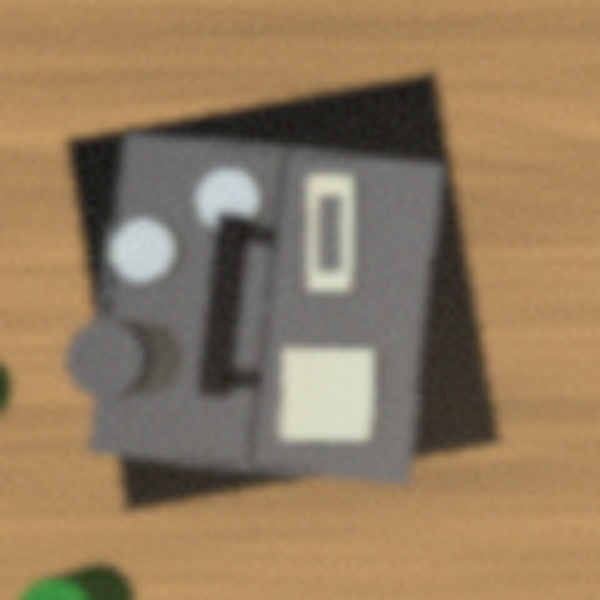

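The enlarged crop confirms two round jars at the upper left (228,197) and (142,250), and the grey-capped bottle at (105,355). The cassette is at (330,232), the case at (327,395) and the bar runs from (235,218) to (215,392). The mat corners are also visible. I'll cast rays from these.

```bash
cat >> h.py <<'E'
def ray(d,u,v,z):
    r=d['rotation']@np.array([(u-d['cx'])/d['fx'],-(v-d['cy'])/d['fy'],-1]); o=d['origin']; return o+r*(z-o[2])/r[2]
E
python3 - <<'E'
from h import *
d=np.load('pics/top0.npz')
f=lambda c,z:ray(d,c[0]/5+135-.4,c[1]/5+165-.4,z)
M=np.array([f(c,.004) for c in [(70,142),(435,75),(497,438),(130,505)]]); print('mat',M.mean(0),np.linalg.norm(np.diff(M,axis=0),axis=1))
O=np.array([f(c,.008) for c in [(125,135),(443,162),(410,483),(93,450)]]); print('org',O.mean(0),np.linalg.norm(np.diff(O,axis=0),axis=1),O[0])
e=O[0]-O[3]+O[1]-O[2];print('yaw',np.degrees(np.arctan2(e[1],e[0])))
m=(d['img'].max(-1)<55); m[:, :172]=0;m[:,186:]=0;m[:206]=0;m[246:]=0
n,l,s,c=cv2.connectedComponentsWithStats(m.astype(np.uint8)); i=1+s[1:,4].argmax(); v,u=np.nonzero(l==i)
p=np.array([ray(d,a,b,.135)[:2] for a,b in zip(u,v)],np.float32); r=cv2.minAreaRect(p); print('bar',len(u),r,p.mean(0)); w=np.linalg.eigh(np.cov(p.T))[1][:,1]; print('yaw',np.degrees(np.arctan2(w[1],w[0])))
E
```

```text
mat [0.5047 0.2702 0.004 ] [0.2467 0.244  0.2453]
org [0.493  0.2794 0.008 ] [0.212  0.2119 0.2098] [0.6078 0.3744 0.008 ]
yaw -5.740958322832119
bar 151 ((0.49200916290283203, 0.2752755582332611), (0.019084567204117775, 0.0992196723818779), 84.22885131835938) [0.4928 0.2771]
yaw 173.54970301556472
```

Call:
{"method": "jog_arm", "body": {
  "increments": [
    {"xyz": [-4,-2.2,0],"rot": [0,0,-0.02],"fingers": 0.55},
    {"xyz": [-9,-5,0],"rot": [0,0,-0.05],"fingers": 0.55},
    {"xyz": [-14,-7.7,0],"rot": [0,0,-0.1],"fingers": 0.55},
    {"xyz": [-19,-10.5,0],"rot": [0,0,-0.15],"fingers": 0.55},
    {"xyz": [-24,-13.2,0],"rot": [0,0,-0.19],"fingers": 0.55}
  ],
  "squeeze": 60
}}

```text
time_s: 0.72
tcp_pos: [0.3739, 0.4003, 0.2266]
tool_rot: [[-0.995, 0.103, -0.0], [0.103, 0.995, -0.0], [0.0, -0.0, -1.0]]
contact_force: [0.6, -0.2, 1.1]
opening: 0.0512
grip_force: 0.0
```

```bash
cat >> h.py <<'E'
def st(goal=None,yaw=None):
    s=monitor.state(); R=s['tool_rot']; p=s['tcp_pos']
    print('t',s['time_s'],'p',p,'F',s['contact_force'],'T',s['ft_torque'],'q',s['joint_pos'],'op',s['opening'],s['grip_force']); print(R)
    if goal is not None: print('dxyz cm',R.T@(np.array(goal)-p)*100)
    print('tool y az',np.degrees(np.arctan2(R[1,1],R[0,1])),'tilt',np.degrees(np.arccos(-R[2,2])))
E
python3 -c "
from h import *
st([.4925,.2785,.226])"
```

```text
t 0.725 p [0.3739 0.4003 0.2266] F [ 0.5995 -0.1724  1.0837] T [-0.0066 -0.0381  0.0111] q [-0.9641  0.309   0.061   1.7667 -0.0211  1.0669  0.5717] op 0.051225060130298504 0.0
[[-0.9947  0.1032 -0.0002]
 [ 0.1032  0.9947 -0.0003]
 [ 0.0002 -0.0003 -1.    ]]
dxyz cm [-13.0563 -10.8909   0.0564]
tool y az 84.07768134655493 tilt 0.019654173239884304
```

Call:
{"method": "jog_arm", "body": {
  "increments": [
    {"xyz": [-4,-3.4,0],"rot": [0,0,0],"fingers": 0.55},
    {"xyz": [-8.5,-7.1,0],"rot": [0,0,0],"fingers": 0.55},
    {"xyz": [-13,-10.9,0],"rot": [0,0,0],"fingers": 0.55},
    {"xyz": [-13,-10.9,0],"rot": [0,0,0],"fingers": 0.55}
  ]
}}

```text
time_s: 1.23
tcp_pos: [0.4942, 0.2746, 0.2265]
tool_rot: [[-0.994, 0.113, 0.001], [0.113, 0.994, -0.003], [-0.002, -0.002, -1.0]]
contact_force: [-0.6, 0.6, -0.8]
opening: 0.0503
grip_force: 0.0
```

```bash
python3 -c "
from h import *
st([.4925,.2785,.226]); d=grab('wrist','w0'); P=cloud(d); print(d['origin'])
m=(P[...,2]>.115)&(P[...,2]<.14)&(abs(P[...,0]-.49)<.08)&(abs(P[...,1]-.28)<.05)
r=cv2.minAreaRect(P[m][:,:2].astype(np.float32)); print(m.sum(),r,np.median(P[m],axis=0))
"
```

```text
t 1.225 p [0.4942 0.2746 0.2265] F [-0.5793  0.6059 -0.7525] T [ 0.0262  0.0665 -0.0054] q [-0.706   0.3368  0.1365  1.73   -0.0479  1.0785  0.9028] op 0.050329120952864584 0.0
[[-0.9936  0.1133  0.0013]
 [ 0.1133  0.9936 -0.0025]
 [-0.0015 -0.0023 -1.    ]]
dxyz cm [0.2136 0.3654 0.0464]
tool y az 83.49159952674931 tilt 0.16053792577071768
[0.4243 0.2822 0.3845]
3175 ((0.4943575859069824, 0.27979013323783875), (0.016036376357078552, 0.10887058824300766), 83.5822982788086) [0.4895 0.2802 0.135 ]
```

View pics/w0.png

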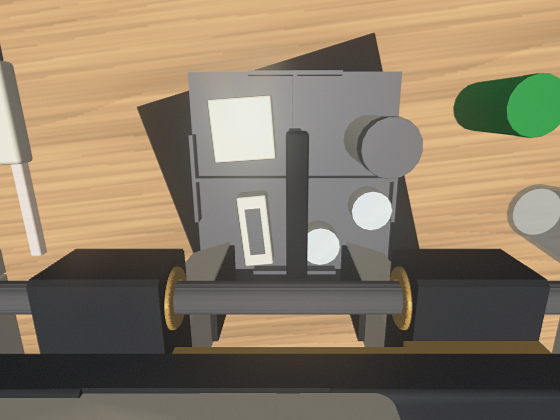

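The wrist view shows the bar between the fingers, px (297,130–270), with the case at (240,128) and bottle at (390,147). The jars at (320,246) and (372,210) are clear of the finger path. The bar measures (0.494, 0.280) with yaw -6.4°, so I'll descend.

Call:
{"method": "jog_arm", "body": {
  "increments": [
    {"xyz": [0,0.5,2],"rot": [0,0,0],"fingers": 0.55},
    {"xyz": [0,0.5,5],"rot": [0,0,0],"fingers": 0.55},
    {"xyz": [0,0.5,8],"rot": [0,0,0],"fingers": 0.55},
    {"xyz": [0,0.5,11],"rot": [0,0,0],"fingers": 0.55},
    {"xyz": [0,0.5,12],"rot": [0,0,0],"fingers": 0.55}
  ]
}}

```text
time_s: 1.9
tcp_pos: [0.4892, 0.2856, 0.105]
tool_rot: [[-0.995, 0.103, -0.003], [0.103, 0.995, -0.001], [0.003, -0.002, -1.0]]
contact_force: [-0.2, -0.1, 0.6]
opening: 0.0507
grip_force: 0.0
```

Call:
{"method": "jog_arm", "body": {
  "increments": [
    {"xyz": [0,0,0],"rot": [0,0,0],"fingers": 0.55},
    {"xyz": [0,0,0],"rot": [0,0,0],"fingers": 0.55}
  ]
}}

```text
time_s: 2.15
tcp_pos: [0.4917, 0.2857, 0.1079]
tool_rot: [[-0.995, 0.104, 0.001], [0.104, 0.995, 0.001], [-0.001, 0.001, -1.0]]
contact_force: [-0.8, -0.2, 0.5]
opening: 0.0506
grip_force: 0.0
```

```bash
python3 -c "
from h import *
st([.494,.280,.106])"
```

```text
t 2.15 p [0.4917 0.2857 0.1079] F [-0.848  -0.155   0.5347] T [-0.0201 -0.0077 -0.0441] q [-0.7011  0.469   0.1114  1.8572 -0.0692  0.8174  0.9121] op 0.0506143248599792 0.0
[[-0.9946  0.1042  0.0013]
 [ 0.1042  0.9946  0.0011]
 [-0.0012  0.0013 -1.    ]]
dxyz cm [-0.2861 -0.5457  0.1854]
tool y az 84.01951591060951 tilt 0.09937077507871739
```

Call:
{"method": "jog_arm", "body": {
  "increments": [
    {"xyz": [-0.2,-0.5,0.1],"rot": [0,0,0],"fingers": 0.55},
    {"xyz": [-0.2,-0.5,0.1],"rot": [0,0,0],"fingers": 0.35},
    {"xyz": [-0.2,-0.5,0.1],"rot": [0,0,0],"fingers": 0.22},
    {"xyz": [-0.2,-0.5,0.1],"rot": [0,0,0],"fingers": 0.1},
    {"xyz": [-0.2,-0.5,0.1],"rot": [0,0,0],"fingers": 0}
  ],
  "squeeze": 60
}}

```text
time_s: 2.78
tcp_pos: [0.4927, 0.2801, 0.1058]
tool_rot: [[-0.995, 0.105, 0.0], [0.105, 0.995, 0.0], [-0.0, 0.0, -1.0]]
contact_force: [-0.5, -0.1, 1.2]
opening: 0.0154
grip_force: 60.1
```

Call:
{"method": "jog_arm", "body": {
  "increments": [
    {"xyz": [0,0,0],"rot": [0,0,0],"fingers": 0},
    {"xyz": [0,0,0],"rot": [0,0,0],"fingers": 0},
    {"xyz": [0,0,0],"rot": [0,0,0],"fingers": 0},
    {"xyz": [0,0,0],"rot": [0,0,0],"fingers": 0}
  ]
}}

```text
time_s: 3.28
tcp_pos: [0.4928, 0.28, 0.1058]
tool_rot: [[-0.995, 0.105, 0.0], [0.105, 0.995, 0.0], [-0.0, 0.0, -1.0]]
contact_force: [-0.2, 2.3, 0.2]
opening: 0.0156
grip_force: 60.0
```

```bash
python3 -c "
from h import *
st([.494,.280,.106])"
```

```text
t 3.275 p [0.4928 0.28   0.1058] F [-0.19    2.3097  0.2411] T [ 0.4056  0.0495 -0.071 ] q [-0.6919  0.4698  0.1115  1.8625 -0.0697  0.8127  0.9216] op 0.015592744358153983 59.991406202316284
[[-0.9945  0.1045  0.0001]
 [ 0.1045  0.9945  0.0003]
 [-0.0001  0.0003 -1.    ]]
dxyz cm [-0.1224  0.008  -0.0231]
tool y az 84.00078016780941 tilt 0.020792483423730666
```

Call:
{"method": "jog_arm", "body": {
  "increments": [
    {"xyz": [0,0,-0.2],"rot": [0,0,0],"fingers": 0},
    {"xyz": [0,0,-0.6],"rot": [0,0,0],"fingers": 0},
    {"xyz": [0,0,-1.2],"rot": [0,0,0],"fingers": 0},
    {"xyz": [0,0,-2.0],"rot": [0,0,0],"fingers": 0},
    {"xyz": [0,0,-3.0],"rot": [0,0,0],"fingers": 0}
  ]
}}

```text
time_s: 3.9
tcp_pos: [0.4927, 0.2797, 0.1363]
tool_rot: [[-0.995, 0.105, -0.0], [0.105, 0.995, -0.0], [0.0, -0.0, -1.0]]
contact_force: [0.3, 0.3, -6.8]
opening: 0.0157
grip_force: 60.0
```

Call:
{"method": "jog_arm", "body": {
  "increments": [
    {"xyz": [0,0,-1.0],"rot": [0,0,0],"fingers": 0},
    {"xyz": [0,0,-1.8],"rot": [0,0,0],"fingers": 0},
    {"xyz": [0,0,-2.4],"rot": [0,0,0],"fingers": 0},
    {"xyz": [0,0,-2.8],"rot": [0,0,0],"fingers": 0},
    {"xyz": [0,0,-3.0],"rot": [0,0,0],"fingers": 0}
  ]
}}

```text
time_s: 4.53
tcp_pos: [0.4927, 0.2798, 0.1658]
tool_rot: [[-0.995, 0.105, -0.0], [0.105, 0.995, 0.0], [0.0, 0.0, -1.0]]
contact_force: [-0.6, 0.7, -7.0]
opening: 0.0156
grip_force: 60.0
```

```bash
python3 -c "
from h import *
st(); d=grab('wrist','w1');grab('scene','s1'); P=cloud(d)
for n,b in (('w1',None),):
  pass
a=np.load('pics/w0.npz');A=cloud(a)
import sys
img=np.hstack([cv2.imread('pics/w1.png')[::1],cv2.imread('pics/s1.png')[200:420,240:440].repeat(1,0) if 0 else cv2.resize(cv2.imread('pics/s1.png')[200:340,270:430],(480,420))]); cv2.imwrite('pics/c1.png',cv2.resize(img,(800,323)))
"
```

```text
t 4.525 p [0.4927 0.2798 0.1658] F [-0.6433  0.6747 -6.9982] T [-0.032   0.0403  0.0019] q [-0.7012  0.398   0.1226  1.8024 -0.0585  0.9446  0.9122] op 0.015583150163958184 59.98711824417114
[[-0.9945  0.1046 -0.    ]
 [ 0.1046  0.9945  0.    ]
 [ 0.      0.     -1.    ]]
tool y az 83.99388078673788 tilt 0.0015006975397037897
```

View pics/c1.png

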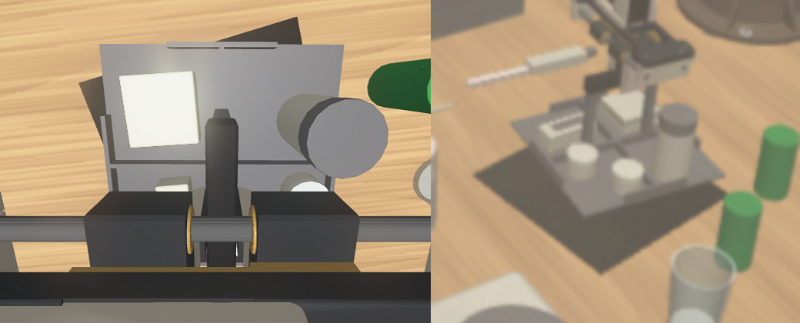

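The organiser hangs level with everything aboard: bottle upright and both jars in place, at about (582,160) and (628,178) in the right panel. I'll plan a smooth carry to the bin with yaw.

```bash
cat >> h.py <<'E'
from scipy.spatial.transform import Rotation as Ro
def plan(p1,dyaw,N,rest=1):
    s=monitor.state(); p0=s['tcp_pos'];R0=s['tool_rot']
    t=np.arange(1,N+1)/N; S=6*t**5-15*t**4+10*t**3 if N<8 else np.interp(t,np.linspace(0,1,201),np.cumsum(np.r_[0,np.minimum(np.minimum(np.arange(1,201),201-np.arange(1,201)),50)])/np.minimum(np.minimum(np.arange(1,201),201-np.arange(1,201)),50).sum())
    pb,Rb=p0,R0; 
    for k in range(0,N,5):
        for j in range(k,min(k+5,N)):
            p=p0+S[j]*(np.array(p1)-p0); R=Ro.from_euler('z',dyaw*S[j]).as_matrix()@R0
            print(np.round(Rb.T@(p-pb)*100,1),'rz',round(float((Ro.from_matrix(Rb.T@R)).as_rotvec()[2]),2))
        pb,Rb=p,R; print('-')
E
python3 -c "
from h import *
plan([.43,-.18,.28],-np.radians(99),40)"
```

```text
[ 0.  -0.1 -0. ] rz 0.0
[ 0.  -0.3 -0.1] rz 0.01
[ 0.  -0.7 -0.2] rz 0.03
[ 0.  -1.3 -0.3] rz 0.05
[ 0.1 -2.  -0.5] rz 0.07
-
[-0.  -0.9 -0.2] rz 0.03
[-0.1 -1.9 -0.5] rz 0.07
[-0.1 -3.  -0.7] rz 0.11
[-0.2 -4.4 -1.1] rz 0.16
[-0.3 -5.8 -1.4] rz 0.22
-
[-0.4 -1.5 -0.4] rz 0.06
[-0.8 -3.  -0.8] rz 0.11
[-1.2 -4.5 -1.1] rz 0.17
[-1.6 -5.9 -1.5] rz 0.23
[-2.  -7.4 -1.9] rz 0.29
-
[-0.8 -1.3 -0.4] rz 0.06
[-1.6 -2.6 -0.8] rz 0.11
[-2.4 -3.9 -1.1] rz 0.17
[-3.2 -5.2 -1.5] rz 0.23
[-4.  -6.6 -1.9] rz 0.29
-
[-1.1 -1.  -0.4] rz 0.06
[-2.3 -2.1 -0.8] rz 0.11
[-3.4 -3.1 -1.1] rz 0.17
[-4.5 -4.1 -1.5] rz 0.23
[-5.7 -5.2 -1.9] rz 0.29
-
[-1.4 -0.7 -0.4] rz 0.06
[-2.8 -1.3 -0.8] rz 0.11
[-4.1 -2.  -1.1] rz 0.17
[-5.5 -2.7 -1.5] rz 0.23
[-6.9 -3.4 -1.9] rz 0.29
-
[-1.5 -0.2 -0.4] rz 0.05
[-2.8 -0.5 -0.7] rz 0.1
[-3.9 -0.7 -1. ] rz 0.15
[-4.9 -0.8 -1.2] rz 0.19
[-5.8 -1.  -1.4] rz 0.22
-
[-0.7  0.  -0.2] rz 0.03
[-1.3  0.1 -0.3] rz 0.05
[-1.7  0.1 -0.4] rz 0.06
[-1.9  0.1 -0.5] rz 0.07
[-2.   0.1 -0.5] rz 0.07
-
```

Call:
{"method": "jog_arm", "body": {
  "increments": [
    {"xyz": [0,-0.1,0],"rot": [0,0,0],"fingers": 0},
    {"xyz": [0,-0.3,-0.1],"rot": [0,0,0.01],"fingers": 0},
    {"xyz": [0,-0.7,-0.2],"rot": [0,0,0.03],"fingers": 0},
    {"xyz": [0,-1.3,-0.3],"rot": [0,0,0.05],"fingers": 0},
    {"xyz": [0.1,-2.0,-0.5],"rot": [0,0,0.07],"fingers": 0}
  ]
}}

```text
time_s: 5.25
tcp_pos: [0.4896, 0.2593, 0.1708]
tool_rot: [[-0.984, 0.176, -0.0], [0.176, 0.984, -0.0], [0.0, -0.0, -1.0]]
contact_force: [0.2, -0.4, -7.3]
opening: 0.0155
grip_force: 60.0
```

Call:
{"method": "jog_arm", "body": {
  "increments": [
    {"xyz": [0,-0.9,-0.2],"rot": [0,0,0.03],"fingers": 0},
    {"xyz": [-0.1,-1.9,-0.5],"rot": [0,0,0.07],"fingers": 0},
    {"xyz": [-0.1,-3.0,-0.7],"rot": [0,0,0.11],"fingers": 0},
    {"xyz": [-0.2,-4.4,-1.1],"rot": [0,0,0.16],"fingers": 0},
    {"xyz": [-0.3,-5.8,-1.4],"rot": [0,0,0.22],"fingers": 0}
  ]
}}

```text
time_s: 5.88
tcp_pos: [0.4825, 0.2012, 0.1851]
tool_rot: [[-0.921, 0.389, 0.0], [0.389, 0.921, 0.0], [-0.0, 0.0, -1.0]]
contact_force: [0.8, -0.2, -6.0]
opening: 0.0157
grip_force: 60.0
```

Call:
{"method": "jog_arm", "body": {
  "increments": [
    {"xyz": [-0.4,-1.5,-0.4],"rot": [0,0,0.06],"fingers": 0},
    {"xyz": [-0.8,-3.0,-0.8],"rot": [0,0,0.11],"fingers": 0},
    {"xyz": [-1.2,-4.5,-1.1],"rot": [0,0,0.17],"fingers": 0},
    {"xyz": [-1.6,-5.9,-1.5],"rot": [0,0,0.23],"fingers": 0},
    {"xyz": [-2.0,-7.4,-1.9],"rot": [0,0,0.29],"fingers": 0}
  ]
}}

```text
time_s: 6.5
tcp_pos: [0.4724, 0.1254, 0.204]
tool_rot: [[-0.772, 0.636, 0.0], [0.636, 0.772, 0.0], [-0.0, 0.0, -1.0]]
contact_force: [-0.4, -0.4, -6.0]
opening: 0.0154
grip_force: 60.0
```

Call:
{"method": "jog_arm", "body": {
  "increments": [
    {"xyz": [-0.8,-1.3,-0.4],"rot": [0,0,0.06],"fingers": 0},
    {"xyz": [-1.6,-2.6,-0.8],"rot": [0,0,0.11],"fingers": 0},
    {"xyz": [-2.4,-3.9,-1.1],"rot": [0,0,0.17],"fingers": 0},
    {"xyz": [-3.2,-5.2,-1.5],"rot": [0,0,0.23],"fingers": 0},
    {"xyz": [-4.0,-6.6,-1.9],"rot": [0,0,0.29],"fingers": 0}
  ]
}}

```text
time_s: 7.12
tcp_pos: [0.4616, 0.0489, 0.223]
tool_rot: [[-0.558, 0.83, 0.0], [0.83, 0.558, 0.0], [0.0, 0.0, -1.0]]
contact_force: [0.7, 0.0, -6.2]
opening: 0.0156
grip_force: 60.0
```

Call:
{"method": "jog_arm", "body": {
  "increments": [
    {"xyz": [-1.1,-1.0,-0.4],"rot": [0,0,0.06],"fingers": 0},
    {"xyz": [-2.3,-2.1,-0.8],"rot": [0,0,0.11],"fingers": 0},
    {"xyz": [-3.4,-3.1,-1.1],"rot": [0,0,0.17],"fingers": 0},
    {"xyz": [-4.5,-4.1,-1.5],"rot": [0,0,0.23],"fingers": 0},
    {"xyz": [-5.7,-5.2,-1.9],"rot": [0,0,0.29],"fingers": 0}
  ]
}}

```text
time_s: 7.75
tcp_pos: [0.4506, -0.0273, 0.242]
tool_rot: [[-0.298, 0.955, 0.0], [0.955, 0.298, 0.0], [0.0, 0.0, -1.0]]
contact_force: [-0.7, 1.4, -6.5]
opening: 0.0158
grip_force: 60.0
```

Call:
{"method": "jog_arm", "body": {
  "increments": [
    {"xyz": [-1.4,-0.7,-0.4],"rot": [0,0,0.06],"fingers": 0},
    {"xyz": [-2.8,-1.3,-0.8],"rot": [0,0,0.11],"fingers": 0},
    {"xyz": [-4.1,-2.0,-1.1],"rot": [0,0,0.17],"fingers": 0},
    {"xyz": [-5.5,-2.7,-1.5],"rot": [0,0,0.23],"fingers": 0},
    {"xyz": [-6.9,-3.4,-1.9],"rot": [0,0,0.29],"fingers": 0}
  ]
}}

```text
time_s: 8.38
tcp_pos: [0.4389, -0.1035, 0.261]
tool_rot: [[-0.012, 1.0, 0.0], [1.0, 0.012, 0.0], [0.0, 0.0, -1.0]]
contact_force: [0.6, 0.1, -7.0]
opening: 0.0157
grip_force: 60.0
```

Call:
{"method": "jog_arm", "body": {
  "increments": [
    {"xyz": [-1.5,-0.2,-0.4],"rot": [0,0,0.05],"fingers": 0},
    {"xyz": [-2.8,-0.5,-0.7],"rot": [0,0,0.1],"fingers": 0},
    {"xyz": [-3.9,-0.7,-1.0],"rot": [0,0,0.15],"fingers": 0},
    {"xyz": [-4.9,-0.8,-1.2],"rot": [0,0,0.19],"fingers": 0},
    {"xyz": [-5.8,-1.0,-1.4],"rot": [0,0,0.22],"fingers": 0}
  ]
}}

```text
time_s: 9.0
tcp_pos: [0.43, -0.1611, 0.2748]
tool_rot: [[0.205, 0.979, -0.0], [0.979, -0.205, 0.0], [-0.0, -0.0, -1.0]]
contact_force: [-0.5, 0.1, -6.2]
opening: 0.0154
grip_force: 60.0
```

Call:
{"method": "jog_arm", "body": {
  "increments": [
    {"xyz": [-0.7,0,-0.2],"rot": [0,0,0.03],"fingers": 0},
    {"xyz": [-1.3,0.1,-0.3],"rot": [0,0,0.05],"fingers": 0},
    {"xyz": [-1.7,0.1,-0.4],"rot": [0,0,0.06],"fingers": 0},
    {"xyz": [-1.9,0.1,-0.5],"rot": [0,0,0.07],"fingers": 0},
    {"xyz": [-2.0,0.1,-0.5],"rot": [0,0,0.07],"fingers": 0}
  ]
}}

```text
time_s: 9.62
tcp_pos: [0.427, -0.1803, 0.2797]
tool_rot: [[0.271, 0.963, 0.0], [0.963, -0.271, 0.0], [0.0, 0.0, -1.0]]
contact_force: [-0.2, 0.1, -6.6]
opening: 0.0155
grip_force: 60.0
```

Call:
{"method": "jog_arm", "body": {
  "increments": [
    {"xyz": [0,0,0],"rot": [0,0,0],"fingers": 0},
    {"xyz": [0,0,0],"rot": [0,0,0],"fingers": 0},
    {"xyz": [0,0,0],"rot": [0,0,0],"fingers": 0}
  ]
}}

```text
time_s: 10.0
tcp_pos: [0.4269, -0.1803, 0.2797]
tool_rot: [[0.27, 0.963, -0.0], [0.963, -0.27, 0.0], [0.0, -0.0, -1.0]]
contact_force: [0.0, -0.1, -7.1]
opening: 0.0156
grip_force: 60.0
```

```bash
python3 -c "
from h import *
st([.43,-.18,.28]); grab('top','t2');grab('scene','s2')
a=cv2.resize(cv2.imread('pics/t2.png')[150:300,260:430],(476,420));b=cv2.resize(cv2.imread('pics/s2.png')[100:250,180:350],(476,420)); cv2.imwrite('pics/c2.png',cv2.resize(np.hstack([a,b]),(800,353)))
"
```

```text
t 10.0 p [ 0.4269 -0.1803  0.2797] F [ 0.0351 -0.1327 -7.0783] T [-0.0778  0.079  -0.0011] q [-0.3086  0.1178  0.6733  1.9063 -0.0807  1.1443  0.121 ] op 0.015602158262165954 59.98714506626129
[[ 0.2704  0.9628 -0.    ]
 [ 0.9628 -0.2704  0.0001]
 [ 0.0001 -0.0001 -1.    ]]
dxyz cm [ 0.109   0.2877 -0.0306]
tool y az -15.686417526505036 tilt 0.0065533202523807114
```

View pics/c2.png

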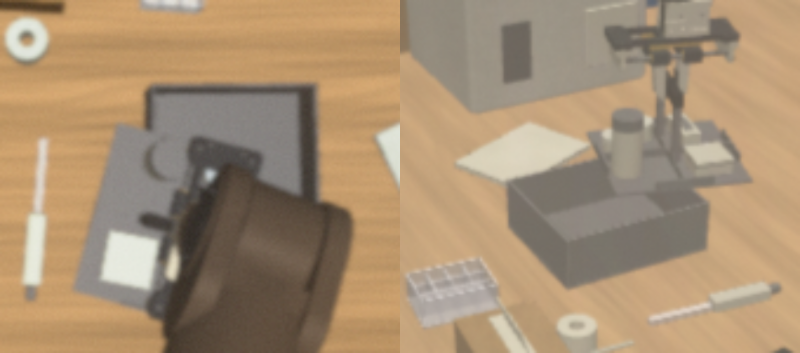

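The organiser is above the bin and level, with the bottle upright. The jars are behind or under the arm, and the full 7 N load is still on. I'll begin the slow tilt about tool (1,1,0).

Call:
{"method": "jog_arm", "body": {
  "increments": [
    {"xyz": [0,0,0],"rot": [0.005,0.005,0],"fingers": 0},
    {"xyz": [0,0,0],"rot": [0.015,0.015,0],"fingers": 0},
    {"xyz": [0,0,0],"rot": [0.03,0.03,0],"fingers": 0},
    {"xyz": [0,0,0],"rot": [0.045,0.045,0],"fingers": 0},
    {"xyz": [0,0,0],"rot": [0.06,0.06,0],"fingers": 0}
  ]
}}

```text
time_s: 10.72
tcp_pos: [0.427, -0.1806, 0.2797]
tool_rot: [[0.272, 0.961, -0.042], [0.96, -0.269, 0.075], [0.061, -0.061, -0.996]]
contact_force: [-1.0, 0.4, -6.3]
opening: 0.0158
grip_force: 60.0
```

Call:
{"method": "jog_arm", "body": {
  "increments": [
    {"xyz": [0,0,0],"rot": [0.015,0.015,0],"fingers": 0},
    {"xyz": [0,0,0],"rot": [0.03,0.03,0],"fingers": 0},
    {"xyz": [0,0,0],"rot": [0.045,0.045,0],"fingers": 0},
    {"xyz": [0,0,0],"rot": [0.06,0.06,0],"fingers": 0},
    {"xyz": [0,0,0],"rot": [0.07,0.07,0],"fingers": 0}
  ]
}}

```text
time_s: 11.35
tcp_pos: [0.427, -0.1806, 0.2797]
tool_rot: [[0.277, 0.957, -0.09], [0.952, -0.26, 0.16], [0.13, -0.13, -0.983]]
contact_force: [-0.6, -0.5, -7.1]
opening: 0.0157
grip_force: 60.0
```

Call:
{"method": "jog_arm", "body": {
  "increments": [
    {"xyz": [0,0,0],"rot": [0.01,0.01,0],"fingers": 0},
    {"xyz": [0,0,0],"rot": [0.02,0.02,0],"fingers": 0},
    {"xyz": [0,0,0],"rot": [0.03,0.03,0],"fingers": 0},
    {"xyz": [0,0,0],"rot": [0.04,0.04,0],"fingers": 0},
    {"xyz": [0,0,0],"rot": [0.05,0.05,0],"fingers": 0}
  ]
}}

```text
time_s: 11.98
tcp_pos: [0.427, -0.1804, 0.2797]
tool_rot: [[0.282, 0.951, -0.124], [0.943, -0.251, 0.22], [0.179, -0.179, -0.968]]
contact_force: [0.1, -0.5, -6.8]
opening: 0.016
grip_force: 60.0
```

```bash
cat >> h.py <<'E'
def F(n=8):
    f=[]
    for i in range(n): get_image('wrist'); f.append(monitor.state()['contact_force'])
    print('F',np.mean(f,0),np.linalg.norm(np.mean(f,0)))
E
python3 -c "
from h import *
F(4);st(); d=grab('wrist','w3');grab('scene','s3');grab('top','t3')
a=cv2.resize(cv2.imread('pics/w3.png'),(400,300));b=cv2.resize(cv2.imread('pics/s3.png')[120:240,200:360],(400,300)); cv2.imwrite('pics/c3.png',np.hstack([a,b]))
"
```

```text
F [-0.1036 -0.1756 -6.81  ] 6.813052958772108
t 12.175 p [ 0.4269 -0.1805  0.2796] F [-0.6142 -0.5814 -6.9598] T [-0.7876 -0.2932  0.0189] q [-0.1197  0.2931  0.6887  1.7603 -0.3085  1.3932  0.386 ] op 0.015648380576095713 59.98697519302368
[[ 0.2821  0.9514 -0.1233]
 [ 0.9428 -0.2511  0.2195]
 [ 0.1779 -0.1781 -0.9678]]
tool y az -14.78146453894408 tilt 14.582300324589816
```

View pics/c3.png

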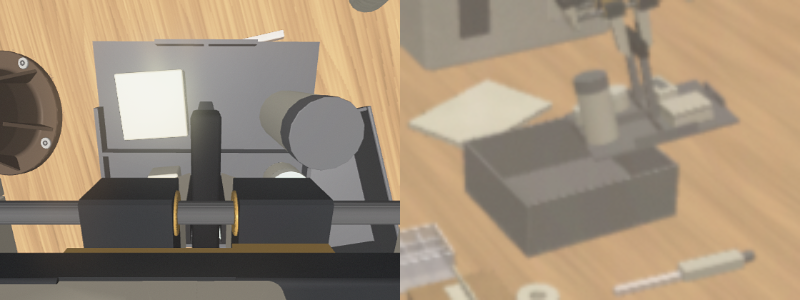

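Call:
{"method": "jog_arm", "body": {
  "increments": [
    {"xyz": [0,0,0],"rot": [0.005,0.005,0],"fingers": 0},
    {"xyz": [0,0,0],"rot": [0.011,0.011,0],"fingers": 0},
    {"xyz": [0,0,0],"rot": [0.018,0.018,0],"fingers": 0},
    {"xyz": [0,0,0],"rot": [0.024,0.024,0],"fingers": 0},
    {"xyz": [0,0,0],"rot": [0.03,0.03,0],"fingers": 0}
  ]
}}

```text
time_s: 12.95
tcp_pos: [0.4269, -0.1805, 0.2797]
tool_rot: [[0.286, 0.947, -0.143], [0.936, -0.244, 0.256], [0.207, -0.207, -0.956]]
contact_force: [-0.3, -0.5, -6.1]
opening: 0.0158
grip_force: 60.0
```

Call:
{"method": "jog_arm", "body": {
  "increments": [
    {"xyz": [0,0,0],"rot": [0.006,0.006,0],"fingers": 0},
    {"xyz": [0,0,0],"rot": [0.012,0.012,0],"fingers": 0},
    {"xyz": [0,0,0],"rot": [0.018,0.018,0],"fingers": 0},
    {"xyz": [0,0,0],"rot": [0.024,0.024,0],"fingers": 0},
    {"xyz": [0,0,0],"rot": [0.03,0.03,0],"fingers": 0}
  ]
}}

```text
time_s: 13.58
tcp_pos: [0.4269, -0.1804, 0.2797]
tool_rot: [[0.29, 0.943, -0.163], [0.927, -0.235, 0.291], [0.236, -0.236, -0.943]]
contact_force: [-0.9, 1.0, -7.2]
opening: 0.0155
grip_force: 60.0
```

```bash
python3 -c "
from h import *
F(4);st(); grab('wrist','w4');grab('scene','s4')"
```

```text
F [-0.5525  0.0626 -6.8997] 6.922038614498389
t 13.775 p [ 0.4269 -0.1805  0.2797] F [-0.2117  0.3877 -6.8105] T [-0.9232 -0.3333 -0.0265] q [-0.0587  0.3511  0.6811  1.7137 -0.3598  1.4798  0.4446] op 0.015540104627247316 59.98713970184326
[[ 0.2905  0.9429 -0.1629]
 [ 0.9275 -0.2356  0.2903]
 [ 0.2353 -0.2354 -0.943 ]]
tool y az -14.026077675357158 tilt 19.444721094569196
```

Call:
{"method": "jog_arm", "body": {
  "increments": [
    {"xyz": [0,0,0],"rot": [0.005,0.005,0],"fingers": 0},
    {"xyz": [0,0,0],"rot": [0.01,0.01,0],"fingers": 0},
    {"xyz": [0,0,0],"rot": [0.015,0.015,0],"fingers": 0},
    {"xyz": [0,0,0],"rot": [0.02,0.02,0],"fingers": 0},
    {"xyz": [0,0,0],"rot": [0.025,0.025,0],"fingers": 0}
  ]
}}

```text
time_s: 14.5
tcp_pos: [0.4269, -0.1805, 0.2797]
tool_rot: [[0.295, 0.939, -0.179], [0.92, -0.228, 0.32], [0.259, -0.259, -0.93]]
contact_force: [0.6, 0.3, -6.7]
opening: 0.0153
grip_force: 60.0
```

Call:
{"method": "jog_arm", "body": {
  "increments": [
    {"xyz": [0,0,0],"rot": [0.005,0.005,0],"fingers": 0},
    {"xyz": [0,0,0],"rot": [0.01,0.01,0],"fingers": 0},
    {"xyz": [0,0,0],"rot": [0.01,0.01,0],"fingers": 0},
    {"xyz": [0,0,0],"rot": [0.01,0.01,0],"fingers": 0},
    {"xyz": [0,0,0],"rot": [0.01,0.01,0],"fingers": 0}
  ]
}}

```text
time_s: 15.12
tcp_pos: [0.4269, -0.1804, 0.2798]
tool_rot: [[0.296, 0.937, -0.185], [0.917, -0.225, 0.331], [0.268, -0.268, -0.925]]
contact_force: [-0.7, 0.4, -6.4]
opening: 0.0156
grip_force: 60.0
```

```bash
python3 -c "
from h import *
F(6);st(); grab('wrist','w5');grab('scene','s5')
a=cv2.resize(cv2.imread('pics/w5.png'),(400,300));b=cv2.resize(cv2.imread('pics/s5.png')[120:240,200:360],(400,300)); cv2.imwrite('pics/c5.png',np.hstack([a,b]))"
```

```text
F [-0.278   0.1855 -6.3591] 6.367922737912282
t 15.425 p [ 0.4269 -0.1804  0.2798] F [ 0.4064 -0.2019 -4.8919] T [-1.0749 -0.4627 -0.0033] q [-0.0248  0.3842  0.6751  1.6872 -0.3856  1.5299  0.4735] op 0.015566117680124926 59.987332820892334
[[ 0.2964  0.9369 -0.1855]
 [ 0.9166 -0.2245  0.3307]
 [ 0.2682 -0.268  -0.9253]]
tool y az -13.475776808899239 tilt 22.281675983857475
```

View pics/c5.png

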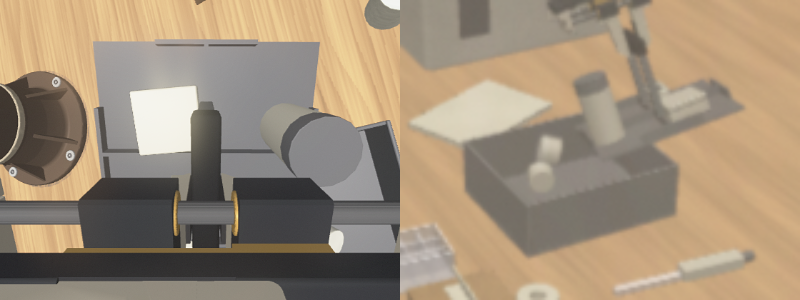

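The scene view caught both jars leaving together, at (549,150) and (541,176), over the bin. The bottle is standing at (598,110). I'll hold still and check where they land.

Call:
{"method": "jog_arm", "body": {
  "increments": [
    {"xyz": [0,0,0],"rot": [0,0,0],"fingers": 0},
    {"xyz": [0,0,0],"rot": [0,0,0],"fingers": 0},
    {"xyz": [0,0,0],"rot": [0,0,0],"fingers": 0},
    {"xyz": [0,0,0],"rot": [0,0,0],"fingers": 0}
  ]
}}

```text
time_s: 16.02
tcp_pos: [0.4269, -0.1804, 0.2797]
tool_rot: [[0.296, 0.937, -0.186], [0.917, -0.225, 0.331], [0.268, -0.268, -0.925]]
contact_force: [0.1, 0.6, -5.8]
opening: 0.016
grip_force: 60.0
```

```bash
python3 -c "
from h import *
F(6); d=grab('scene','s6');P=cloud(d)
W=(d['img'].min(-1)>125)&(abs(P[...,0]-.483)<.125)&(abs(P[...,1]+.271)<.105)&(P[...,2]>0)&(P[...,2]<.085)
n,l,s,c=cv2.connectedComponentsWithStats(W.astype(np.uint8))
for i in range(1,n):
  if s[i,4]>8: print(c[i],s[i,4],P[l==i].mean(0),P[l==i].max(0))
a=cv2.resize(cv2.imread('pics/s6.png')[120:240,200:360],(800,600)); cv2.imwrite('pics/c6.png',a)"
```

```text
F [-0.1262 -0.1621 -5.8894] 5.892941245849622
```

View pics/c6.png

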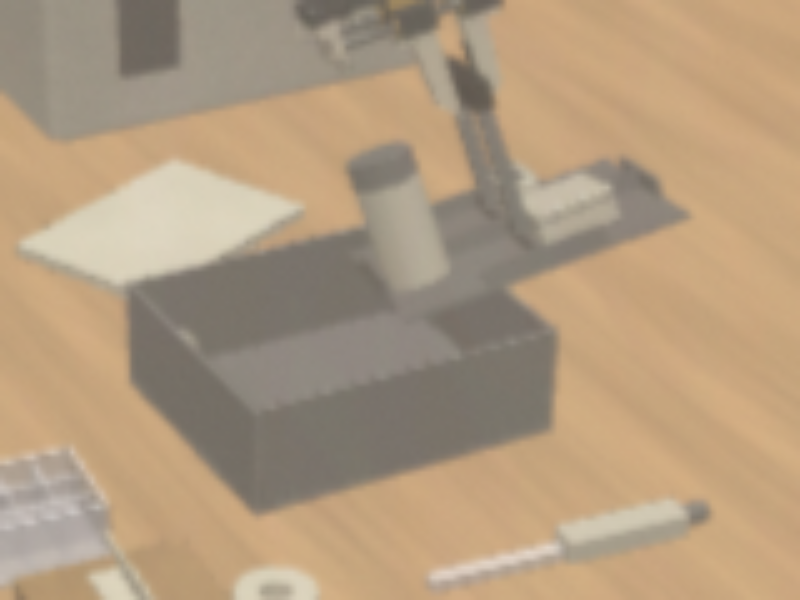

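Both jars have left: the load fell by 0.9 N and none remain on the organiser. One is glimpsed at the bin's far corner (190,338). I'll level the organiser and then confirm from above.

Call:
{"method": "jog_arm", "body": {
  "increments": [
    {"xyz": [0,0,0],"rot": [-0.005,-0.005,0],"fingers": 0},
    {"xyz": [0,0,0],"rot": [-0.015,-0.015,0],"fingers": 0},
    {"xyz": [0,0,0],"rot": [-0.03,-0.03,0],"fingers": 0},
    {"xyz": [0,0,0],"rot": [-0.045,-0.045,0],"fingers": 0},
    {"xyz": [0,0,0],"rot": [-0.06,-0.06,0],"fingers": 0}
  ]
}}

```text
time_s: 17.0
tcp_pos: [0.4269, -0.1803, 0.2798]
tool_rot: [[0.286, 0.947, -0.146], [0.935, -0.242, 0.26], [0.211, -0.211, -0.955]]
contact_force: [0.6, -0.2, -4.9]
opening: 0.0158
grip_force: 60.0
```

Call:
{"method": "jog_arm", "body": {
  "increments": [
    {"xyz": [0,0,0],"rot": [-0.015,-0.015,0],"fingers": 0},
    {"xyz": [0,0,0],"rot": [-0.03,-0.03,0],"fingers": 0},
    {"xyz": [0,0,0],"rot": [-0.045,-0.045,0],"fingers": 0},
    {"xyz": [0,0,0],"rot": [-0.06,-0.06,0],"fingers": 0},
    {"xyz": [0,0,0],"rot": [-0.075,-0.075,0],"fingers": 0}
  ]
}}

```text
time_s: 17.62
tcp_pos: [0.4269, -0.1803, 0.2797]
tool_rot: [[0.277, 0.956, -0.096], [0.951, -0.259, 0.171], [0.138, -0.138, -0.981]]
contact_force: [0.1, -0.6, -5.6]
opening: 0.0155
grip_force: 60.0
```

Call:
{"method": "jog_arm", "body": {
  "increments": [
    {"xyz": [0,0,0],"rot": [-0.015,-0.015,0],"fingers": 0},
    {"xyz": [0,0,0],"rot": [-0.03,-0.03,0],"fingers": 0},
    {"xyz": [0,0,0],"rot": [-0.045,-0.045,0],"fingers": 0},
    {"xyz": [0,0,0],"rot": [-0.06,-0.06,0],"fingers": 0},
    {"xyz": [0,0,0],"rot": [-0.075,-0.075,0],"fingers": 0}
  ]
}}

```text
time_s: 18.25
tcp_pos: [0.4268, -0.1804, 0.2797]
tool_rot: [[0.272, 0.961, -0.044], [0.96, -0.268, 0.079], [0.064, -0.064, -0.996]]
contact_force: [0.7, 0.7, -5.1]
opening: 0.0158
grip_force: 60.0
```

Call:
{"method": "jog_arm", "body": {
  "increments": [
    {"xyz": [0,0,0],"rot": [-0.015,-0.015,0],"fingers": 0},
    {"xyz": [0,0,0],"rot": [-0.03,-0.03,0],"fingers": 0},
    {"xyz": [0,0,0],"rot": [-0.045,-0.045,0],"fingers": 0},
    {"xyz": [0,0,0],"rot": [-0.055,-0.055,0],"fingers": 0},
    {"xyz": [0,0,0],"rot": [-0.065,-0.065,0],"fingers": 0}
  ]
}}

```text
time_s: 18.88
tcp_pos: [0.4269, -0.1803, 0.2797]
tool_rot: [[0.271, 0.963, 0.0], [0.963, -0.271, -0.001], [-0.0, 0.001, -1.0]]
contact_force: [-0.1, 0.9, -6.7]
opening: 0.0157
grip_force: 60.0
```

Call:
{"method": "jog_arm", "body": {
  "increments": [
    {"xyz": [0,0,0],"rot": [0,0,0],"fingers": 0},
    {"xyz": [0,0,0],"rot": [0,0,0],"fingers": 0}
  ]
}}

```text
time_s: 19.12
tcp_pos: [0.4269, -0.1805, 0.2797]
tool_rot: [[0.271, 0.963, 0.0], [0.963, -0.271, 0.0], [0.0, -0.0, -1.0]]
contact_force: [0.6, 0.2, -5.6]
opening: 0.0157
grip_force: 60.0
```

```bash
python3 -c "
from h import *
st(); R=monitor.state()['tool_rot']; print('level rot',Ro.align_vectors([[0,0,-1]],[R[:,2]])[0].as_rotvec()@R)
d=grab('top','t7'); P=cloud(d); I=d['img']
W=(I.min(-1)>110)&(abs(P[...,0]-.483)<.125)&(abs(P[...,1]+.271)<.105)
n,l,s,c=cv2.connectedComponentsWithStats(W.astype(np.uint8))
for i in range(1,n):
  if s[i,4]>8: print(c[i],s[i,4],np.median(P[l==i],axis=0))
plan([.505,.270,.18],np.radians(99),40)
"
```

```text
t 19.125 p [ 0.4269 -0.1805  0.2797] F [ 0.5654  0.2107 -5.5566] T [-0.1116  0.1696 -0.0505] q [-0.3151  0.1182  0.6814  1.9064 -0.0818  1.1444  0.1227] op 0.015675699137409262 59.98725235462189
[[ 0.2707  0.9627  0.    ]
 [ 0.9627 -0.2707  0.0001]
 [ 0.0001 -0.     -1.    ]]
tool y az -15.70815457625963 tilt 0.006931376902424084
level rot [-0.     -0.0001  0.    ]
[359.3148 205.123 ] 1658 [ 0.5624 -0.2909  0.0061]
[347.6667 224.6667] 18 [ 0.4886 -0.2165  0.1821]
[ 0.1 -0.   0. ] rz -0.0
[ 0.3 -0.   0.1] rz -0.01
[ 0.7 -0.1  0.2] rz -0.03
[ 1.3 -0.1  0.3] rz -0.05
[ 2.  -0.2  0.4] rz -0.07
-
[ 0.8 -0.   0.2] rz -0.03
[ 1.8 -0.1  0.4] rz -0.07
[ 3.  -0.1  0.7] rz -0.11
[ 4.3 -0.1  0.9] rz -0.16
[ 5.8 -0.2  1.3] rz -0.22
-
[1.5 0.3 0.3] rz -0.06
[3.  0.6 0.7] rz -0.11
[4.5 0.9 1. ] rz -0.17
[5.9 1.1 1.3] rz -0.23
[7.4 1.4 1.7] rz -0.29
-
[1.3 0.7 0.3] rz -0.06
[2.7 1.4 0.7] rz -0.11
[4.  2.1 1. ] rz -0.17
[5.4 2.8 1.3] rz -0.23
[6.7 3.5 1.7] rz -0.29
-
[1.1 1.  0.3] rz -0.06
[2.2 2.1 0.7] rz -0.11
[3.3 3.1 1. ] rz -0.17
[4.4 4.2 1.3] rz -0.23
[5.5 5.2 1.7] rz -0.29
-
[0.8 1.3 0.3] rz -0.06
[1.5 2.6 0.7] rz -0.11
[2.3 3.9 1. ] rz -0.17
[3.  5.2 1.3] rz -0.23
[3.8 6.6 1.7] rz -0.29
-
[0.3 1.4 0.3] rz -0.05
[0.6 2.7 0.6] rz -0.1
[0.9 3.8 0.9] rz -0.15
[1.2 4.8 1.1] rz -0.19
[1.4 5.6 1.3] rz -0.22
-
[0.  0.7 0.2] rz -0.03
[0.  1.2 0.3] rz -0.05
[0.  1.6 0.4] rz -0.06
[0.  1.9 0.4] rz -0.07
[0.  2.  0.4] rz -0.07
-
```

Call:
{"method": "jog_arm", "body": {
  "increments": [
    {"xyz": [0.1,0,0],"rot": [0,0,0],"fingers": 0},
    {"xyz": [0.3,0,0.1],"rot": [0,0,-0.01],"fingers": 0},
    {"xyz": [0.7,-0.1,0.2],"rot": [0,0,-0.03],"fingers": 0},
    {"xyz": [1.3,-0.1,0.3],"rot": [0,0,-0.05],"fingers": 0},
    {"xyz": [2.0,-0.2,0.4],"rot": [0,0,-0.07],"fingers": 0}
  ]
}}

```text
time_s: 19.8
tcp_pos: [0.4306, -0.1601, 0.2756]
tool_rot: [[0.201, 0.98, 0.0], [0.98, -0.201, 0.0], [0.0, 0.0, -1.0]]
contact_force: [0.1, 0.5, -5.6]
opening: 0.0156
grip_force: 60.0
```

Call:
{"method": "jog_arm", "body": {
  "increments": [
    {"xyz": [0.8,0,0.2],"rot": [0,0,-0.03],"fingers": 0},
    {"xyz": [1.8,-0.1,0.4],"rot": [0,0,-0.07],"fingers": 0},
    {"xyz": [3.0,-0.1,0.7],"rot": [0,0,-0.11],"fingers": 0},
    {"xyz": [4.3,-0.1,0.9],"rot": [0,0,-0.16],"fingers": 0},
    {"xyz": [5.8,-0.2,1.3],"rot": [0,0,-0.22],"fingers": 0}
  ]
}}

```text
time_s: 20.42
tcp_pos: [0.4405, -0.1024, 0.2626]
tool_rot: [[-0.02, 1.0, 0.0], [1.0, 0.02, -0.0], [-0.0, 0.0, -1.0]]
contact_force: [-0.1, 0.3, -5.4]
opening: 0.0152
grip_force: 60.0
```

Call:
{"method": "jog_arm", "body": {
  "increments": [
    {"xyz": [1.5,0.3,0.3],"rot": [0,0,-0.06],"fingers": 0},
    {"xyz": [3.0,0.6,0.7],"rot": [0,0,-0.11],"fingers": 0},
    {"xyz": [4.5,0.9,1.0],"rot": [0,0,-0.17],"fingers": 0},
    {"xyz": [5.9,1.1,1.3],"rot": [0,0,-0.23],"fingers": 0},
    {"xyz": [7.4,1.4,1.7],"rot": [0,0,-0.29],"fingers": 0}
  ]
}}

```text
time_s: 21.05
tcp_pos: [0.4532, -0.0283, 0.2456]
tool_rot: [[-0.305, 0.952, 0.0], [0.952, 0.305, 0.0], [-0.0, 0.0, -1.0]]
contact_force: [-0.0, -0.5, -5.2]
opening: 0.0156
grip_force: 60.0
```

Call:
{"method": "jog_arm", "body": {
  "increments": [
    {"xyz": [1.3,0.7,0.3],"rot": [0,0,-0.06],"fingers": 0},
    {"xyz": [2.7,1.4,0.7],"rot": [0,0,-0.11],"fingers": 0},
    {"xyz": [4.0,2.1,1.0],"rot": [0,0,-0.17],"fingers": 0},
    {"xyz": [5.4,2.8,1.3],"rot": [0,0,-0.23],"fingers": 0},
    {"xyz": [6.7,3.5,1.7],"rot": [0,0,-0.29],"fingers": 0}
  ]
}}

```text
time_s: 21.68
tcp_pos: [0.4664, 0.0463, 0.2285]
tool_rot: [[-0.565, 0.825, 0.0], [0.825, 0.565, 0.0], [0.0, 0.0, -1.0]]
contact_force: [-0.9, 0.8, -5.3]
opening: 0.0159
grip_force: 60.0
```

Call:
{"method": "jog_arm", "body": {
  "increments": [
    {"xyz": [1.1,1.0,0.3],"rot": [0,0,-0.06],"fingers": 0},
    {"xyz": [2.2,2.1,0.7],"rot": [0,0,-0.11],"fingers": 0},
    {"xyz": [3.3,3.1,1.0],"rot": [0,0,-0.17],"fingers": 0},
    {"xyz": [4.4,4.2,1.3],"rot": [0,0,-0.23],"fingers": 0},
    {"xyz": [5.5,5.2,1.7],"rot": [0,0,-0.29],"fingers": 0}
  ]
}}

```text
time_s: 22.3
tcp_pos: [0.4787, 0.121, 0.2116]
tool_rot: [[-0.777, 0.629, 0.0], [0.629, 0.777, 0.0], [-0.0, 0.0, -1.0]]
contact_force: [0.3, 0.3, -6.3]
opening: 0.0156
grip_force: 60.0
```

Call:
{"method": "jog_arm", "body": {
  "increments": [
    {"xyz": [0.8,1.3,0.3],"rot": [0,0,-0.06],"fingers": 0},
    {"xyz": [1.5,2.6,0.7],"rot": [0,0,-0.11],"fingers": 0},
    {"xyz": [2.3,3.9,1.0],"rot": [0,0,-0.17],"fingers": 0},
    {"xyz": [3.0,5.2,1.3],"rot": [0,0,-0.23],"fingers": 0},
    {"xyz": [3.8,6.6,1.7],"rot": [0,0,-0.29],"fingers": 0}
  ]
}}

```text
time_s: 22.92
tcp_pos: [0.491, 0.196, 0.1946]
tool_rot: [[-0.925, 0.381, 0.0], [0.381, 0.925, 0.0], [-0.0, 0.0, -1.0]]
contact_force: [0.5, -0.5, -5.5]
opening: 0.0156
grip_force: 60.0
```

Call:
{"method": "jog_arm", "body": {
  "increments": [
    {"xyz": [0.3,1.4,0.3],"rot": [0,0,-0.05],"fingers": 0},
    {"xyz": [0.6,2.7,0.6],"rot": [0,0,-0.1],"fingers": 0},
    {"xyz": [0.9,3.8,0.9],"rot": [0,0,-0.15],"fingers": 0},
    {"xyz": [1.2,4.8,1.1],"rot": [0,0,-0.19],"fingers": 0},
    {"xyz": [1.4,5.6,1.3],"rot": [0,0,-0.22],"fingers": 0}
  ]
}}

```text
time_s: 23.55
tcp_pos: [0.4994, 0.2528, 0.1816]
tool_rot: [[-0.985, 0.172, -0.0], [0.172, 0.985, 0.0], [0.0, 0.0, -1.0]]
contact_force: [1.0, -0.5, -6.0]
opening: 0.0158
grip_force: 60.0
```

Call:
{"method": "jog_arm", "body": {
  "increments": [
    {"xyz": [0,0.7,0.2],"rot": [0,0,-0.03],"fingers": 0},
    {"xyz": [0,1.2,0.3],"rot": [0,0,-0.05],"fingers": 0},
    {"xyz": [0,1.6,0.4],"rot": [0,0,-0.06],"fingers": 0},
    {"xyz": [0,1.9,0.4],"rot": [0,0,-0.07],"fingers": 0},
    {"xyz": [0,2.0,0.4],"rot": [0,0,-0.07],"fingers": 0}
  ]
}}

```text
time_s: 24.18
tcp_pos: [0.5029, 0.272, 0.1778]
tool_rot: [[-0.995, 0.105, 0.0], [0.105, 0.995, 0.0], [-0.0, 0.0, -1.0]]
contact_force: [-0.2, -0.6, -6.5]
opening: 0.0159
grip_force: 60.0
```

```bash
python3 -c "
from h import *
F(4);st([.505,.270,.105]); d=grab('top','t8')
a=cv2.resize(d['img'][150:300,140:420][...,::-1],(800,429)); cv2.imwrite('pics/c8.png',a)"
```

```text
F [-0.2189 -0.0991 -5.9674] 5.97223689735811
t 24.375 p [0.5028 0.2717 0.1778] F [-0.5305 -0.021  -5.7313] T [-0.0046 -0.0381 -0.0428] q [-0.6939  0.393   0.1427  1.7779 -0.0657  0.9753  0.9406] op 0.015734323482267536 59.98737931251526
[[-0.9945  0.105   0.0001]
 [ 0.105   0.9945 -0.0001]
 [-0.0001 -0.0001 -1.    ]]
dxyz cm [-0.2319 -0.1421  7.2788]
tool y az 83.97433789422483 tilt 0.006587468768047298
```

View pics/c8.png

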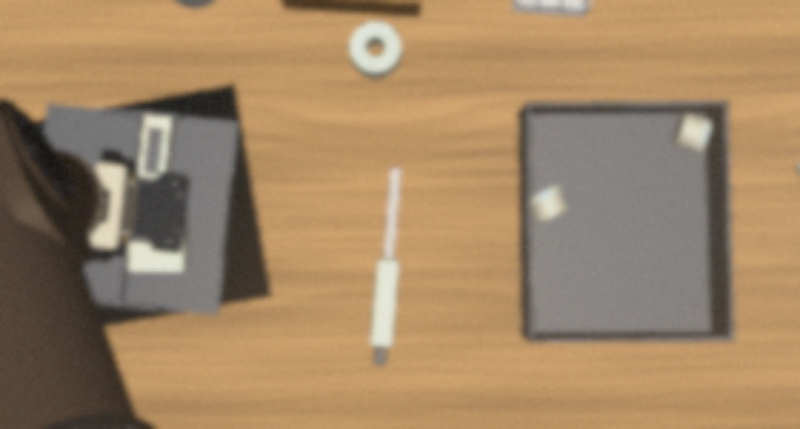

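Both jars lie in the bin, at (695,132) and (548,203). The organiser is over the mat with the cassette and case in place, so I'll lower it.

Call:
{"method": "jog_arm", "body": {
  "increments": [
    {"xyz": [0,0,0.3],"rot": [0,0,0],"fingers": 0},
    {"xyz": [-0.1,0,1.0],"rot": [0,0,0],"fingers": 0},
    {"xyz": [-0.2,-0.1,2.0],"rot": [0,0,0],"fingers": 0},
    {"xyz": [-0.2,-0.1,3.0],"rot": [0,0,0],"fingers": 0},
    {"xyz": [-0.2,-0.1,4.0],"rot": [0,0,0],"fingers": 0}
  ]
}}

```text
time_s: 25.05
tcp_pos: [0.5045, 0.2706, 0.1368]
tool_rot: [[-0.994, 0.105, -0.0], [0.105, 0.994, -0.0], [0.0, -0.0, -1.0]]
contact_force: [0.3, 0.2, -6.8]
opening: 0.0154
grip_force: 60.0
```

Call:
{"method": "jog_arm", "body": {
  "increments": [
    {"xyz": [0,0,0.9],"rot": [0,0,0],"fingers": 0},
    {"xyz": [0,0,1.7],"rot": [0,0,0],"fingers": 0},
    {"xyz": [0,0,2.3],"rot": [0,0,0],"fingers": 0},
    {"xyz": [0,0,2.7],"rot": [0,0,0],"fingers": 0},
    {"xyz": [0,0,2.9],"rot": [0,0,0],"fingers": 0}
  ]
}}

```text
time_s: 25.68
tcp_pos: [0.5047, 0.2707, 0.1086]
tool_rot: [[-0.995, 0.105, 0.0], [0.105, 0.995, 0.0], [-0.0, 0.0, -1.0]]
contact_force: [-0.2, -0.2, -6.0]
opening: 0.0151
grip_force: 60.0
```

Call:
{"method": "jog_arm", "body": {
  "increments": [
    {"xyz": [0,0,0.1],"rot": [0,0,0],"fingers": 0},
    {"xyz": [0,0,0.2],"rot": [0,0,0],"fingers": 0},
    {"xyz": [0,0,0.25],"rot": [0,0,0],"fingers": 0},
    {"xyz": [0,0,0.3],"rot": [0,0,0],"fingers": 0},
    {"xyz": [0,0,0.3],"rot": [0,0,0],"fingers": 0}
  ]
}}

```text
time_s: 26.3
tcp_pos: [0.5047, 0.2707, 0.1058]
tool_rot: [[-0.994, 0.105, 0.0], [0.105, 0.994, 0.0], [-0.0, 0.0, -1.0]]
contact_force: [-0.1, -0.5, -5.3]
opening: 0.0155
grip_force: 60.0
```

```bash
python3 -c "
from h import *
F(4);st([.505,.270,.105])"
```

```text
F [ 0.1129 -0.446  -5.3213] 5.341191325509785
t 26.5 p [0.5048 0.2707 0.1058] F [ 0.1624 -0.6356 -5.3776] T [-0.043   0.0146  0.0155] q [-0.6788  0.4783  0.1293  1.8487 -0.0814  0.8194  0.9576] op 0.015411736467116948 59.98746871948242
[[-0.9945  0.1047  0.0002]
 [ 0.1047  0.9945  0.0001]
 [-0.0001  0.0002 -1.    ]]
dxyz cm [-0.0315 -0.0677  0.0809]
tool y az 83.98761404306104 tilt 0.01247269930354406
```

Just touching. I'll press down 1 mm more.

Call:
{"method": "jog_arm", "body": {
  "increments": [
    {"xyz": [0,0,0.05],"rot": [0,0,0],"fingers": 0},
    {"xyz": [0,0,0.1],"rot": [0,0,0],"fingers": 0},
    {"xyz": [0,0,0.1],"rot": [0,0,0],"fingers": 0}
  ]
}}

```text
time_s: 26.88
tcp_pos: [0.5048, 0.2707, 0.1057]
tool_rot: [[-0.994, 0.105, 0.0], [0.105, 0.994, 0.0], [-0.0, 0.001, -1.0]]
contact_force: [-4.4, -2.5, 7.2]
opening: 0.0155
grip_force: 60.0
```

```bash
python3 -c "
from h import *
F(4);st()"
```

```text
F [-4.2597 -2.5548  7.388 ] 8.902527948217731
t 27.075 p [0.5048 0.2707 0.1057] F [-4.4487 -2.5844  7.4124] T [-0.5144  0.8151 -0.0182] q [-0.6786  0.4782  0.1292  1.8491 -0.0816  0.8187  0.9578] op 0.01582798606920478 59.991307854652405
[[-0.9945  0.1048  0.0004]
 [ 0.1048  0.9945  0.0005]
 [-0.0003  0.0006 -1.    ]]
tool y az 83.98343542723046 tilt 0.037154079829620594
```

Call:
{"method": "jog_arm", "body": {
  "increments": [
    {"xyz": [0,0,-0.05],"rot": [0,0,0],"fingers": 0},
    {"xyz": [0,0,-0.05],"rot": [0,0,0],"fingers": 0.22},
    {"xyz": [0,0,-0.05],"rot": [0,0,0],"fingers": 0.35},
    {"xyz": [0,0,-0.05],"rot": [0,0,0],"fingers": 0.5},
    {"xyz": [0,0,-0.05],"rot": [0,0,0],"fingers": 0.55}
  ],
  "squeeze": 20
}}

```text
time_s: 27.7
tcp_pos: [0.5048, 0.2707, 0.1052]
tool_rot: [[-0.995, 0.105, 0.0], [0.105, 0.995, 0.0], [-0.0, 0.0, -1.0]]
contact_force: [0.1, 0.1, -0.3]
opening: 0.0459
grip_force: 0.0
```

Call:
{"method": "jog_arm", "body": {
  "increments": [
    {"xyz": [0,0,0],"rot": [0,0,0],"fingers": 0.55},
    {"xyz": [0,0,0],"rot": [0,0,0],"fingers": 0.55}
  ]
}}

```text
time_s: 27.95
tcp_pos: [0.5047, 0.2707, 0.1052]
tool_rot: [[-0.995, 0.105, 0.0], [0.105, 0.995, 0.0], [-0.0, 0.0, -1.0]]
contact_force: [0.7, -0.4, -0.5]
opening: 0.0503
grip_force: 0.0
```

```bash
python3 -c "
from h import *
st()"
```

```text
t 27.95 p [0.5047 0.2707 0.1052] F [ 0.7491 -0.3646 -0.4788] T [-0.0476 -0.0416 -0.0002] q [-0.6788  0.4791  0.1292  1.8492 -0.0815  0.8184  0.9577] op 0.050258773215668934 0.0
[[-0.9945  0.1047  0.    ]
 [ 0.1047  0.9945  0.    ]
 [-0.      0.     -1.    ]]
tool y az 83.99173152440837 tilt 0.0016859578249031684
```

Released. Now straight up and clear.

Call:
{"method": "jog_arm", "body": {
  "increments": [
    {"xyz": [0,0,-1],"rot": [0,0,0],"fingers": 0.55},
    {"xyz": [0,0,-3],"rot": [0,0,0],"fingers": 0.55},
    {"xyz": [0,0,-6],"rot": [0,0,0],"fingers": 0.55},
    {"xyz": [0,0,-9],"rot": [0,0,0],"fingers": 0.55},
    {"xyz": [0,0,-12],"rot": [0,0,0],"fingers": 0.55}
  ]
}}

```text
time_s: 28.58
tcp_pos: [0.5047, 0.2706, 0.227]
tool_rot: [[-0.994, 0.105, 0.001], [0.105, 0.994, 0.0], [-0.001, 0.0, -1.0]]
contact_force: [0.0, 0.7, 0.1]
opening: 0.0504
grip_force: 0.0
```

Call:
{"method": "jog_arm", "body": {
  "increments": [
    {"xyz": [2,-1,0],"rot": [0,0,0],"fingers": 0.55},
    {"xyz": [5,-4,0],"rot": [0,0,0],"fingers": 0.55},
    {"xyz": [8,-8,0],"rot": [0,0,0],"fingers": 0.55},
    {"xyz": [9,-12,0],"rot": [0,0,0],"fingers": 0.55},
    {"xyz": [10,-16,0],"rot": [0,0,0],"fingers": 0.55}
  ]
}}

```text
time_s: 29.2
tcp_pos: [0.3879, 0.1209, 0.226]
tool_rot: [[-0.995, 0.104, 0.001], [0.104, 0.995, 0.001], [-0.001, 0.001, -1.0]]
contact_force: [-0.5, -1.1, -0.6]
opening: 0.0505
grip_force: 0.0
```

Call:
{"method": "jog_arm", "body": {
  "increments": [
    {"xyz": [0,0,0],"rot": [0,0,0],"fingers": 0.55},
    {"xyz": [0,0,0],"rot": [0,0,0],"fingers": 0.55},
    {"xyz": [0,0,0],"rot": [0,0,0],"fingers": 0.55}
  ]
}}

```text
time_s: 29.58
tcp_pos: [0.3889, 0.123, 0.2255]
tool_rot: [[-0.995, 0.103, 0.001], [0.103, 0.995, 0.0], [-0.0, 0.0, -1.0]]
contact_force: [-0.3, 0.1, -0.6]
opening: 0.0506
grip_force: 0.0
```

```bash
python3 -c "
from h import *
st(); d=grab('top','t9')
a=cv2.resize(d['img'][150:300,140:420][...,::-1],(800,429)); cv2.imwrite('pics/c9.png',a)"
```

```text
t 29.575 p [0.3889 0.123  0.2255] F [-0.2555  0.0996 -0.639 ] T [-0.0463  0.046  -0.0692] q [-0.6135  0.0715  0.1889  2.0757 -0.0161  0.9951  1.0509] op 0.05057144211086263 0.0
[[-0.9946  0.1034  0.0005]
 [ 0.1034  0.9946  0.0003]
 [-0.0005  0.0004 -1.    ]]
tool y az 84.06390433654803 tilt 0.03571207998803778
```

View pics/c9.png

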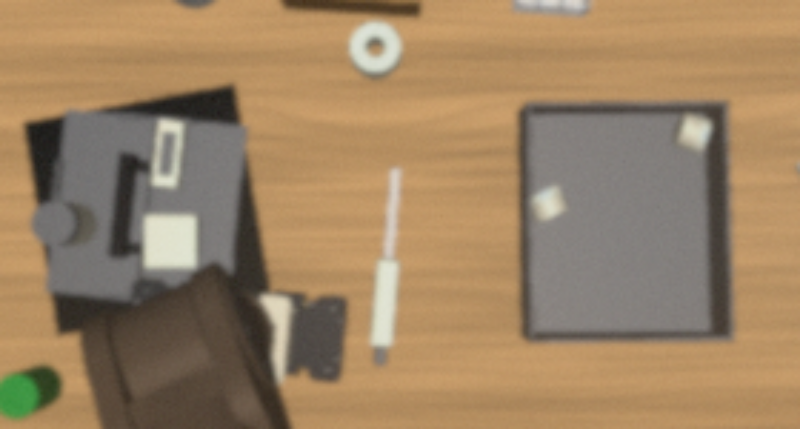

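The organiser is centred on the mat with the bottle at (58,222), cassette at (167,152) and case at (170,241) all in place. Both jars are in the bin and the arm is clear, so I'm handing in.

```bash
python3 -c "
from h import *
print(order.hand_in())"
```

```text
the job is handed in; nothing more can be done
None
```

The job is handed in (no verdict came back): in the last picture both jars lie in the bin, the organiser is released on its mat, well centred, with bottle, case and cassette in their compartments, and the arm was clear at about 30 s.

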